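# Seat a practice jaw and lock its toggle clamp

### The job

With the fingertips, push the practice jaw, without lifting or tipping it, along its channel until it is fully home against the end stop of the fixture. Then push the red-handled clamp lever round, past its dead point, until it snaps into lock and the rubber pad presses the jaw; the jaw must still be home. Leave the jar, the cup and the block of drill bits undisturbed.

Things in the scene. Friction and masses are not known exactly. Their poses are not given: they have to be found in the camera images.
- fixture: Fixed aluminium plate with a toggle-lever clamp, on a thin lime mat. Plate x -105 to +60 mm, y -152 to +52 mm, 12 mm thick, on the table. Origin: on the table under the middle of the jaw when home and clamped. x runs along the jaw's channel towards the end stop, y from the lever side to the fence, z up. A grey guide block (30 x 20 mm, top 46 mm above the table) stands at x 0, y -42 mm.
- end_stop (a point): Middle of the end stop's face, x = +28 mm in the fixture's frame, 24 mm above the table: a dark steel wall whose top is 36 mm above the table. The channel is 33 mm wide (fixture y -18 to +15 mm), open towards -x, with rails 6 mm high on the plate. A dark fence, top also 36 mm above the table, lines its +y side from x = -12 to +28 mm.
- jaw: Loose practice jaw in the channel, 0.1 to 0.17 kg: cream block 56 mm long (x), 30 mm wide, 20 mm high, with pink gum and four white teeth on top (34 mm in all). Origin: centre of its underside, 12 mm above the table. It starts 22 to 42 mm short of home; home is fixture x = 0. Push the flat end that faces the channel's open end (fixture -x).
- lever_pivot (a point): Point on the lever's vertical pivot axis, at the height of the handle's centre line: x = 0, y = -110 mm, 46 mm above the table in the fixture's frame. Below it a short crank and link, within 55 mm of the pivot and under 45 mm above the table, drive the plunger.
- grip (a point): Middle of the red round handle sleeve of the lever, 85 mm from the pivot axis, 46 mm above the table. The sleeve is 20 mm in diameter and lies level from 50 to 118 mm from the pivot axis. It overhangs the plate or free space: fingertips can go down beside it to 25 mm above the table.
- lever (a joint): Lever angle about the upright pivot, rad: 0 open (held by a spring), growing anticlockwise seen from above to 1.75, the lock stop. From the pivot the handle points at -2.186 + joint value, measured in the fixture's frame from +x towards +y. Dead point 1.30: let go before it, it springs back open; past it, it snaps on to lock by itself. Takes up to about 10 N at the sleeve.
- press_pad: Black rubber pad, 16 mm in diameter, on the sprung plunger, moving along the fixture's y. Origin: centre of its face, 30 mm above the table, x = 0 in the fixture's frame. The lever drives it about 18 mm towards the fence, where it presses the jaw's side with about 15 N when locked.
- bur_block: Loose bystander: white block 55 x 75 mm, 22 mm high, with coloured drill bits standing in it (38 mm in all). Origin: centre of the underside. Leave alone.
- jar: Loose bystander: small amber jar, 48 mm in diameter, 55 mm high. Origin: centre of the underside. Leave alone.
- cup: Loose bystander: small blue cup, 60 mm in diameter, 60 mm high. Origin: centre of the underside. Leave alone.
Mind the look-alikes: they are no part of the job. Of the things like the jaw, leave any that is orange or yellow; of the rest the smaller one is meant.

How it is judged:
By the outcome, as a careful person would: the job done as asked, in the order asked, and still so for the second after the job is handed in, with the robot touching nothing.
It also fails if it takes over 48 s, if anything falls off the work surface, if the arm or the gripper's body presses on something with over 40 N, if the wrist force passes 120 N, or if a joint passes its speed limit or range.

### The arm

A 6-joint arm with a two-finger parallel gripper is mounted at the origin on the work surface. World frame = base frame: x ahead of the robot, y to its left, z up, the work surface at z = 0. Lengths are in m, angles in degrees, forces in N, time in s.
With the tool pointing down it reaches from about 0.25 to 0.725 m from the base axis. Payload 9.7 kg.
Tool frame: the origin (TCP) lies at the very end of the fingers, on their centre line; the grasp point (between the pads) lies 19 mm behind it; x points along the fingers, z is the direction in which the jaws open and shut, and the axes are right-handed (so a half turn about x gives the same grasp; the last joint's range is limited). The gripper opens to 85 mm and grips with 20 to 120 N. Pads are 22 mm wide; open, the fingers measure 114 mm over their backs; the gripper's body (76 mm by 85 mm) begins 54 mm behind the grasp point. The pads swing forward as they close: fully open they stand 13 mm farther back than shut.
Start: joints at [66.119, 4.979, 10.078, 95.1, 0, 90], TCP at [0.223, 0.503, 0.204] pointing down, gripper open.
Joint ranges: [-179.16, 179.16], [-48.56, 103.87], [-65.8, 70.77], [-126.05, 130.52], [-82.76, 87.17], [-180, 180]. Speed limits (degrees/s): [127.2, 127.2, 147.25, 180, 180, 180].

### API

Orientations are given as [roll, pitch, yaw] about the fixed x, y, z axes, in that order (R = Rz(yaw) Ry(pitch) Rx(roll)).
In Python, from workcell import sensors, vision, job_done gives the robot as it stands.
- The arm moves only by the tool carry_out, never from a script. Its argument "increments" is a list of rows, each a list of 7 numbers: the turn, a rotation vector about the tool's x, y, z in degrees, then the shift along the tool's x, y, z in mm, then the opening in per cent of the stroke, from 0 (shut) to 100 (fully open). A call has 1 to 12 rows; each row shifts and turns the commanded pose from where the row before left it, along the tool's axes as they then stand; what a row does not reach is not made up. A row lasts 1/8 s, in which the tool goes at most 62.5 mm and 10.7 degrees, less where a joint would pass 70% of its speed; a pose out of reach is approached as far as the arm can. A call is refused whole if a number of a shift passes 62.5 or a number of a turn 10.7, either way. A call with a gripper value outside its range is refused whole. The fingers move at their own pace and stop on an object; "squeeze" is the grip in N (left out, the last holds). Time passes only in rows, so rows that do not move let the fingers close. It gives the time, the measured TCP pose, the force and the opening at its end, in the units of the state.
- sensors.get_obs(): the state, without advancing time (a new reading comes with each control period).
- vision.camera(name): name is "scene" or "top"; returns the picture (480x640x3 uint8, red, green, blue); there is no depth.
- vision.calibration(name): a dict with "camera_matrix" (3x3 intrinsics, pixels), "dist" ([k1, k2, p1, p2, k3] as OpenCV has them; the pictures are not rectified), "extrinsics" (4x4, takes a point from world to camera coordinates). Camera axes: x right, y up, looking along -z (the intrinsics and any distortion apply to the point x, -y, -z); pixel columns grow to the right and rows downward; lengths in m; the calibration is good to about 2 mm. A picture is of the moment at which its call begins. calibration takes no time and is no camera call.
- job_done(): hands the job in, once; it reports no verdict.
The state is a dict: "time": time; "q": joint angles; "qd": joint speeds; "joint_efforts": joint torques, N m; "ee_pos": TCP position; "tcp_rot": TCP orientation; "wrist_force": force on the tool from outside, world axes, zero at the start; "torque": the same for the moment, N m; "opening": finger opening in m.
Only numpy, scipy, OpenCV 4.12 (cv2) and the standard library are available. Lean on these libraries where they do the work, as an engineer would, in place of code of your own. Each camera call takes 0.05 s, during which the arm holds its last target.

## Working session

There is one attempt and no reset: what is moved stays moved. The work goes in short steps, Python scripts to look and compute and a tool call to move; the robot and the scene stay as the last step left them, time stands still between calls to the robot, and variables do not carry over. Pictures are saved under pics/ and viewed, and the job is handed in when it is done.

Besides the shell and the picture viewer there is one more tool, called after "Call:" as name(argument=value, ...), one argument or row to a line, values as JSON. carry_out: Moves the arm, as the interface text tells. Its arguments: {"type":"object","properties":{"increments":{"type":"array"},"squeeze":{"type":"number"}},"required":["increments"]}

```bash
ls; mkdir -p pics; python3 - <<'E'
from workcell import sensors, vision
import cv2
for n in("scene","top"):
    cv2.imwrite(f"pics/{n}0.png",vision.camera(n)[:,:,::-1])
    c=vision.calibration(n);print(n,c)
print(sensors.get_obs())
E
```

```text
pics
scene {'camera_matrix': array([[488.77393708,   0.        , 326.64799826],
       [  0.        , 488.77393708, 229.61445169],
       [  0.        ,   0.        ,   1.        ]]), 'dist': array([0.04362863, 0.        , 0.        , 0.        , 0.        ]), 'extrinsics': array([[-0.4819689 ,  0.87600106, -0.0181142 ,  0.25782568],
       [-0.66477735, -0.35213153,  0.65884327,  0.32346245],
       [ 0.57076882,  0.32958388,  0.75206211, -1.32331405],
       [ 0.        ,  0.        ,  0.        ,  1.        ]])}
top {'camera_matrix': array([[440.74966621,   0.        , 318.8573543 ],
       [  0.        , 440.74966621, 239.01676685],
       [  0.        ,   0.        ,   1.        ]]), 'dist': array([-0.01025607,  0.        ,  0.        ,  0.        ,  0.        ]), 'extrinsics': array([[-0.01494946, -0.99973832,  0.01731507,  0.02136562],
       [ 0.9965026 , -0.01347275,  0.08246851, -0.55007389],
       [-0.08221365,  0.01848737,  0.99644324, -0.83307144],
       [ 0.        ,  0.        ,  0.        ,  1.        ]])}
{'time': 0.1, 'q': array([6.61193954e+01, 5.00683269e+00, 1.00397158e+01, 9.50976669e+01,
       4.08871842e-04, 9.00016337e+01]), 'qd': array([ 0.00726035, -0.12464237,  0.13694406, -0.01246719, -0.02771559,
       -0.0301696 ]), 'joint_efforts': array([ 5.32976410e-04, -5.21562839e+01,  4.65651441e+01,  1.60651869e-02,
        7.37481832e-05, -1.96303210e-05]), 'ee_pos': array([0.22256696, 0.50271575, 0.20377114]), 'tcp_rot': array([ 179.640026  ,   89.93521494, -114.24221251]), 'wrist_force': array([0.54336947, 0.10388749, 0.40180736]), 'torque': array([-0.00300071, -0.01989323,  0.06363641]), 'opening': 0.08525727222898252}
```

View pics/scene0.png

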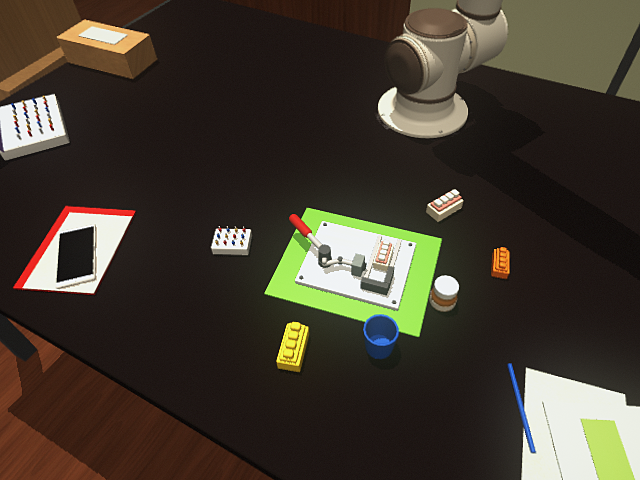

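View pics/top0.png

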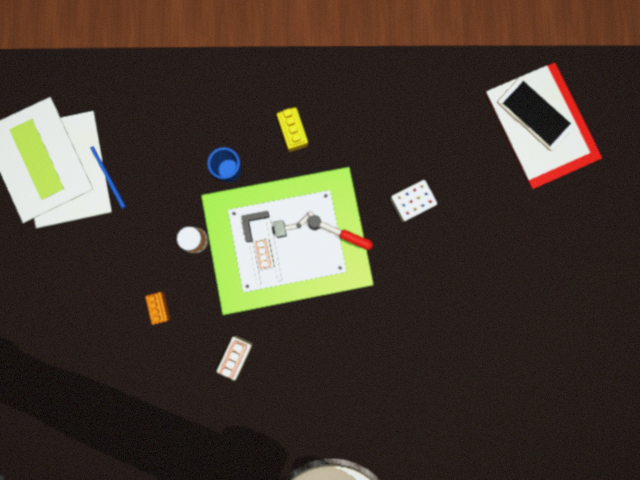

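```bash
python3 - <<'E'
import cv2
a=cv2.imread("pics/top0.png")[160:390,140:400]
cv2.imwrite("pics/topc.png",cv2.resize(a,None,fx=2.6,fy=2.6,interpolation=cv2.INTER_CUBIC))
a=cv2.imread("pics/top0.png")[180:300,220:380]
cv2.imwrite("pics/topd.png",cv2.resize(a,None,fx=5,fy=5,interpolation=cv2.INTER_CUBIC))
a=cv2.imread("pics/scene0.png")[180:330,260:460]
cv2.imwrite("pics/sc.png",cv2.resize(a,None,fx=4,fy=4,interpolation=cv2.INTER_CUBIC))
E
```

```text
(no output)
```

View pics/topc.png

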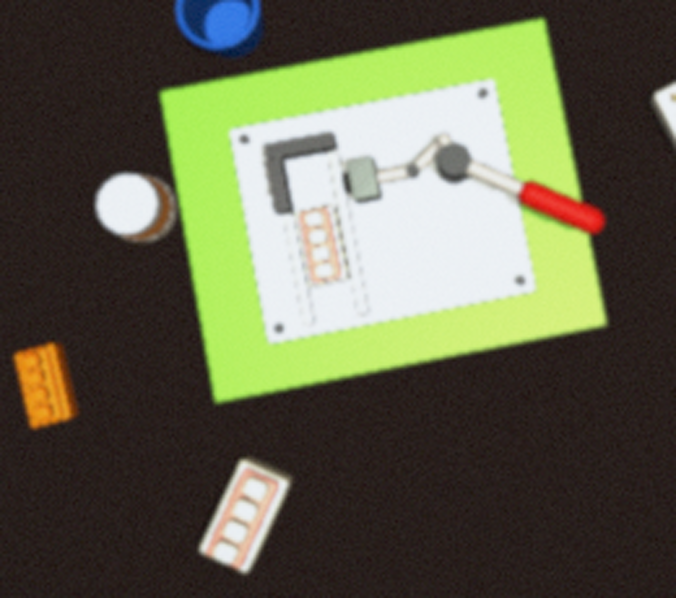

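View pics/topd.png

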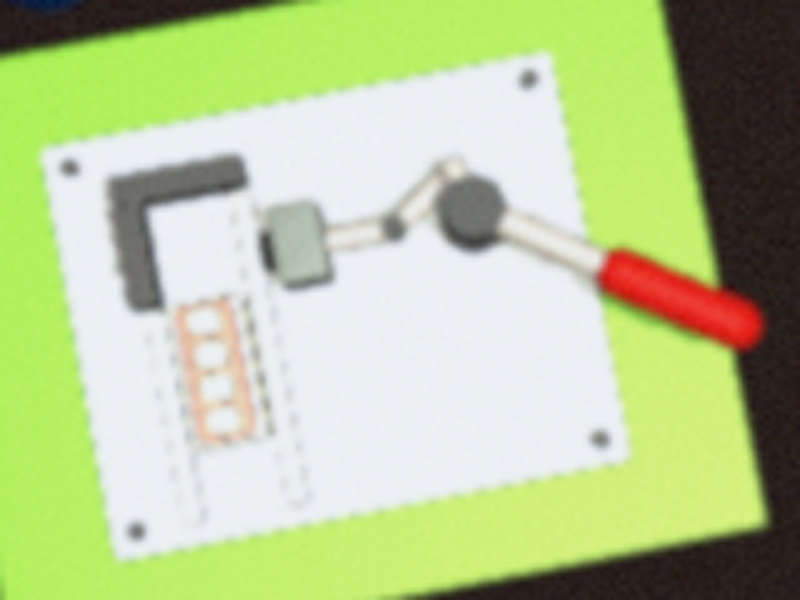

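View pics/sc.png

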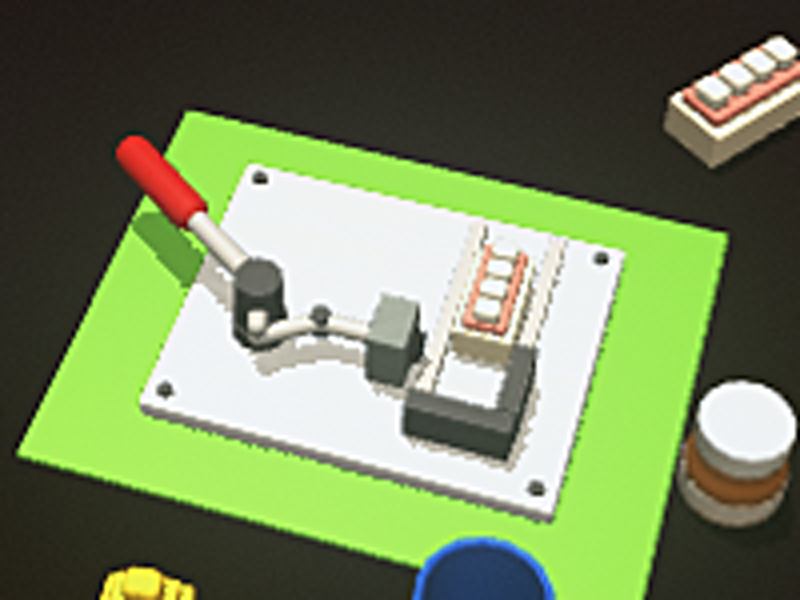

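```bash
cat > h.py <<'E'
import numpy as np, cv2
from workcell import sensors, vision
from scipy.optimize import least_squares
F=np.diag([1,-1,-1.])
def proj(n,P):
    c=vision.calibration(n);E=c['extrinsics']
    P=np.atleast_2d(P);X=(P@E[:3,:3].T+E[:3,3])@F
    return cv2.projectPoints(X,np.zeros(3),np.zeros(3),c['camera_matrix'],c['dist'])[0].reshape(-1,2)
def unproj(n,uv,z):
    c=vision.calibration(n);E=c['extrinsics']
    p=cv2.undistortPoints(np.array(uv,float).reshape(-1,1,2),c['camera_matrix'],c['dist']).reshape(-1,2)
    d=(np.c_[p,np.ones(len(p))]@F)@E[:3,:3]; o=-E[:3,:3].T@E[:3,3]
    return o+d*((z-o[2])/d[:,2])[:,None]
def crop(uv,s,o): return (np.array(uv,float)+.5)/s-.5+np.array(o)
def f2w(p,P):
    P=np.atleast_2d(P).astype(float);c,s=np.cos(p[2]),np.sin(p[2])
    return np.c_[P[:,:2]@np.array([[c,s],[-s,c]])+p[:2],P[:,2:]]
def w2f(p,P):
    P=np.atleast_2d(P).astype(float);c,s=np.cos(p[2]),np.sin(p[2])
    return np.c_[(P[:,:2]-p[:2])@np.array([[c,-s],[s,c]]),P[:,2:]]
E
cat > fit.py <<'E'
from h import *
C=np.array([[60,52,12],[60,-152,12],[-105,-152,12],[-105,52,12]])/1e3
t=crop([(42,150),(551,52),(630,460),(118,560)],5,(220,180))
s=crop([(553,512),(142,405),(248,165),(622,252)],4,(260,180))
for use in('t','s','ts'):
    def r(p):
        W=f2w(p,C);o=[]
        if 't' in use:o.append(proj('top',W)-t)
        if 's' in use:o.append(proj('scene',W)-s)
        return np.concatenate(o).ravel()
    a=least_squares(r,[.5,0,0]);print(use,a.x,np.degrees(a.x[2]),a.fun.round(1))
p=a.x;np.save('p.npy',p)
J=crop([(175,303),(232,297),(268,434),(197,446),(265,302),(282,433)],5,(220,180))
for z in(.032,.026,.012):print(z,(1e3*w2f(p,unproj('top',J,z))).round(1))
S=crop([(453,335),(512,347),(478,318),(451,350),(510,370)],4,(260,180))
print((1e3*w2f(p,unproj('scene',S,.032))).round(1))
R=crop([(725,320),(616,272)],5,(220,180))
print('lever',(1e3*w2f(p,unproj('top',R,.046))).round(1))
for n in('jar','cup','bur'):
    uv={'jar':(191,239),'cup':(224,163),'bur':(414,200)}[n];print(n,unproj('top',[uv],.05),(1e3*w2f(p,unproj('top',[uv],.05))).round())
E
python3 fit.py
```

```text
t [0.56268362 0.12953997 0.17832131] 10.217058312932279 [ 0.1 -0.4 -0.2 -0.1  0.3  0.1 -0.2  0.3]
s [0.56383162 0.13114296 0.1885919 ] 10.805519753688031 [ 0.4  0.5 -0.7  0.1 -0.3 -0.4  0.6 -0.5]
ts [0.56307552 0.1302451  0.18275469] 10.471072241869589 [-0.4 -0.4 -0.8 -0.6  0.1 -0.5 -0.3  0.2 -0.2  0.  -0.9 -0.8 -0.  -1.
  0.6 -0.7]
0.032 [[-12.7   9.   32. ]
 [-14.7 -12.8  32. ]
 [-68.9 -16.4  32. ]
 [-68.1  10.9  32. ]
 [-19.1 -24.8  32. ]
 [-69.5 -21.7  32. ]]
0.026 [[-12.1   9.7  26. ]
 [-14.1 -12.3  26. ]
 [-68.7 -16.   26. ]
 [-67.8  11.6  26. ]
 [-18.5 -24.4  26. ]
 [-69.3 -21.3  26. ]]
0.012 [[-10.6  11.2  12. ]
 [-12.7 -11.1  12. ]
 [-68.1 -14.8  12. ]
 [-67.3  13.2  12. ]
 [-17.1 -23.4  12. ]
 [-68.8 -20.3  12. ]]
[[-10.  -14.6  32. ]
 [-11.5  14.2  32. ]
 [-23.7  -5.7  32. ]
 [ -1.  -13.2  32. ]
 [  2.   16.5  32. ]]
lever [[ -61.  -194.8   46. ]
 [ -35.1 -158.    46. ]]
jar [[0.55132222 0.25326622 0.05      ]] [[ 11. 123.  50.]]
cup [[0.69542038 0.19213605 0.05      ]] [[141.  37.  50.]]
bur [[ 0.62002119 -0.16793288  0.05      ]] [[   2. -304.   50.]]
```

```bash
cat > plan.py <<'E'
from h import *
from scipy.spatial.transform import Rotation as R
p=np.load('p.npy');o=sensors.get_obs()
T=R.from_euler('xyz',o['tcp_rot'],degrees=True).as_matrix()
print('t',o['time'],'q',o['q'].round(1),'ee',o['ee_pos'].round(4),'F',o['wrist_force'].round(1),'open',round(o['opening'],4))
print('fix',(1e3*w2f(p,o['ee_pos'])).round(1)); 
c,s=np.cos(p[2]),np.sin(p[2]);A=np.array([[c,-s,0],[s,c,0],[0,0,1]])
print('tool axes in fixture (cols x,y,z)\n',(A.T@T).round(3), 'yaw z', np.degrees(np.arctan2(*(A.T@T)[1::-1,2])))
def go(f):  # fixture mm -> tool shift mm
    d=f2w(p,np.array(f)/1e3)[0]-o['ee_pos'];return (T.T@d*1e3).round(1)
import sys
for a in sys.argv[1:]: print(a,go([float(v) for v in a.split(',')]))
E
python3 plan.py -110,-1.5,200 -110,-1.5,23
```

```text
t 0.1 q [66.1  5.  10.  95.1  0.  90. ] ee [0.2226 0.5027 0.2038] F [0.5 0.1 0.4] open 0.0853
fix [[-267.1  428.2  203.8]]
tool axes in fixture (cols x,y,z)
 [[-0.001 -0.826  0.564]
 [-0.001  0.564  0.826]
 [-1.     0.    -0.001]] yaw z 55.64668947951348
-110,-1.5,200 [   4.1 -372.2 -266. ]
-110,-1.5,23 [ 181.1 -372.2 -265.8]
```

Call:
carry_out(
  increments=[
    [-8.6,0,0,0,0,0,0],
    [-8.6,0,0,0,0,0,0],
    [-8.6,0,0,0,0,0,0],
    [-8.6,0,0,0,0,0,0],
    [0,0,0,0,0,0,0],
    [0,0,0,0,0,0,0],
  ],
  squeeze=20,
)

```text
time: 0.85
ee_pos: [0.2226, 0.5029, 0.2042]
tcp_rot: [145.2, 90.0, -114.5]
wrist_force: [0.2, 0.5, 0.7]
opening: -0.0002
```

```bash
python3 plan.py -110,-1.5,200 -110,-1.5,23
```

```text
t 0.85 q [66.1  5.  10.1 95.1  0.  55.8] ee [0.2226 0.5029 0.2042] F [0.2 0.5 0.7] open -0.0002
fix [[-267.   428.3  204.2]]
tool axes in fixture (cols x,y,z)
 [[-0.    -1.     0.002]
 [-0.     0.002  1.   ]
 [-1.     0.    -0.   ]] yaw z 89.86087777719531
-110,-1.5,200 [   4.3 -158.1 -429.4]
-110,-1.5,23 [ 181.3 -158.1 -429.3]
```

Call:
carry_out(
  increments=[
    [0,0,0,0,-20,-53.7,0],
    [0,0,0,0,-20,-53.7,0],
    [0,0,0,0,-20,-53.7,0],
    [0,0,0,0,-20,-53.7,0],
    [0,0,0,0,-20,-53.7,0],
    [0,0,0,0,-20,-53.7,0],
    [0,0,0,0,-19,-53.7,0],
    [0,0,0,0,-19,-53.7,0],
    [0,0,0,40,0,0,0],
    [0,0,0,40,0,0,0],
    [0,0,0,0,0,0,0],
    [0,0,0,0,0,0,0],
  ],
)

```text
time: 2.35
ee_pos: [0.4568, 0.1096, 0.126]
tcp_rot: [-87.1, 89.9, 13.4]
wrist_force: [-0.3, 0.6, 1.0]
opening: 0.0001
```

```bash
python3 plan.py -110,-1.5,23; python3 - <<'E'
from h import *
a=vision.camera('scene')[:,:,::-1][150:330,240:480]
cv2.imwrite("pics/s1.png",cv2.resize(a,None,fx=3.3,fy=3.3,interpolation=cv2.INTER_CUBIC))
E
```

```text
t 2.35 q [ 13.5  -7.  -10.4  86.5  -0.    3. ] ee [0.4568 0.1096 0.126 ] F [-0.3  0.6  1. ] open 0.0001
fix [[-108.2   -1.   126. ]]
tool axes in fixture (cols x,y,z)
 [[ 0.001 -1.    -0.   ]
 [ 0.    -0.     1.   ]
 [-1.    -0.001  0.   ]] yaw z 90.00866469127159
-110,-1.5,23 [103.    1.9  -0.5]
```

View pics/s1.png

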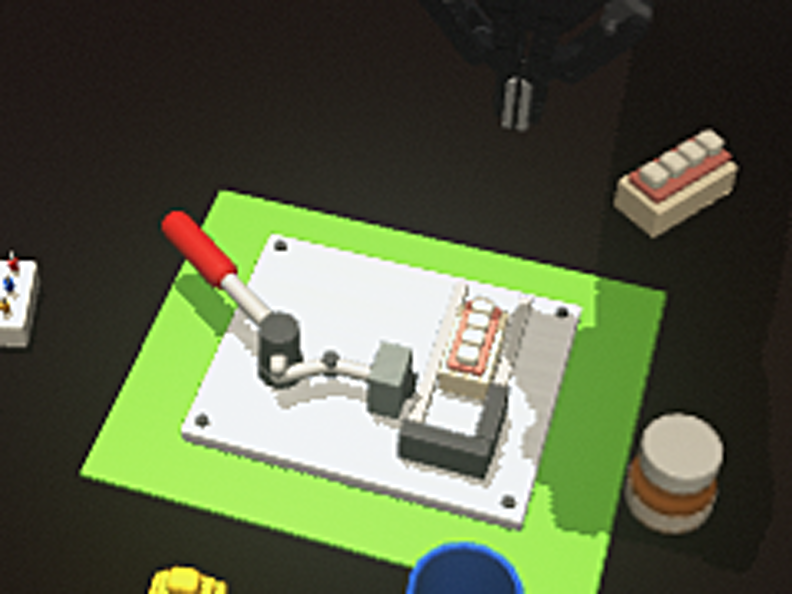

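Call:
carry_out(
  increments=[
    [0,0,0,40,0,0,0],
    [0,0,0,40,0,0,0],
    [0,0,0,15,0,0,0],
    [0,0,0,7,0,0,0],
    [0,0,0,0,0,0,0],
    [0,0,0,0,0,0,0],
  ],
)

```text
time: 3.15
ee_pos: [0.4573, 0.1096, 0.0237]
tcp_rot: [-87.6, 89.9, 12.9]
wrist_force: [-0.3, 0.3, 0.7]
opening: -0.0
```

```bash
python3 plan.py -28,-1.5,23; python3 - <<'E'
from h import *
a=vision.camera('scene')[:,:,::-1][180:330,300:500]
cv2.imwrite("pics/s2.png",cv2.resize(a,None,fx=4,fy=4,interpolation=cv2.INTER_CUBIC))
a=vision.camera('top')[:,:,::-1][180:300,220:380]
cv2.imwrite("pics/t2.png",cv2.resize(a,None,fx=5,fy=5,interpolation=cv2.INTER_CUBIC))
E
```

```text
t 3.15 q [ 13.5  -5.7 -20.5  75.   -0.    3. ] ee [0.4573 0.1096 0.0237] F [-0.3  0.3  0.7] open -0.0
fix [[-107.8   -1.1   23.7]]
tool axes in fixture (cols x,y,z)
 [[ 0.002 -1.    -0.001]
 [ 0.    -0.001  1.   ]
 [-1.    -0.002  0.   ]] yaw z 90.04847200129235
-28,-1.5,23 [  0.9 -79.8  -0.5]
```

View pics/s2.png

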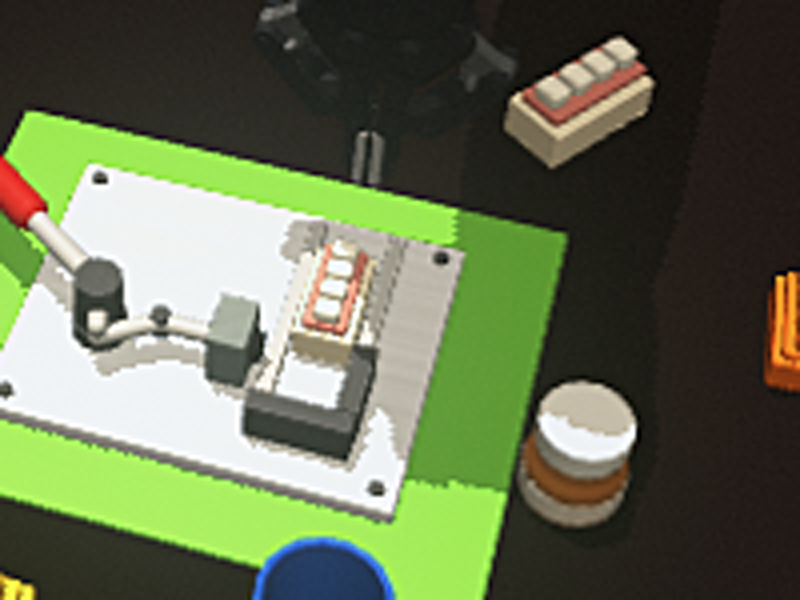

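View pics/t2.png

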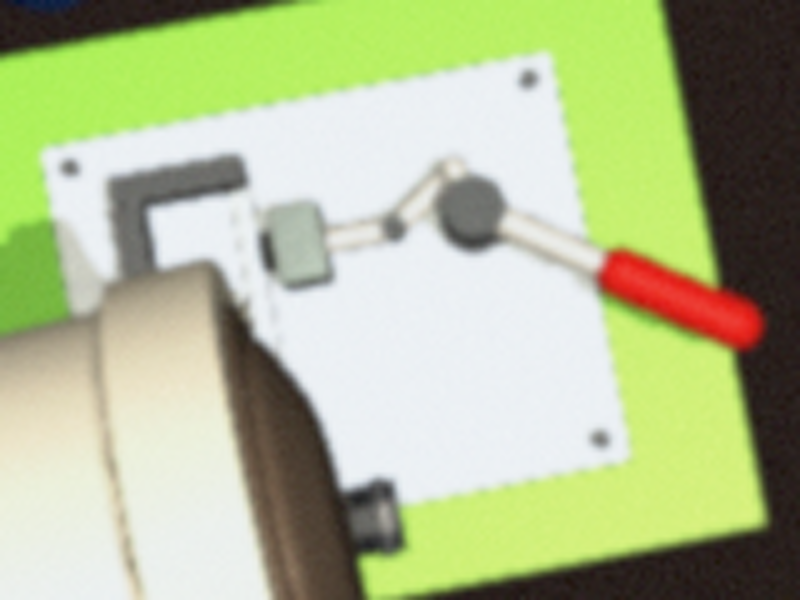

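Call:
carry_out(
  increments=[
    [0,0,0,0,-8,0,0],
    [0,0,0,0,-8,0,0],
    [0,0,0,0,-5,0,0],
    [0,0,0,0,-3,0,0],
    [0,0,0,0,-3,0,0],
    [0,0,0,0,-3,0,0],
    [0,0,0,0,-3,0,0],
    [0,0,0,0,-3,0,0],
  ],
)

```text
time: 4.25
ee_pos: [0.492, 0.116, 0.0224]
tcp_rot: [-84.2, 90.0, 16.4]
wrist_force: [-0.3, -0.3, 0.0]
opening: 0.0
```

Call:
carry_out(
  increments=[
    [0,0,0,0,-3,0,0],
    [0,0,0,0,-3,0,0],
    [0,0,0,0,-3,0,0],
    [0,0,0,0,-3,0,0],
    [0,0,0,0,-3,0,0],
    [0,0,0,0,-3,0,0],
  ],
)

```text
time: 5.0
ee_pos: [0.5097, 0.1193, 0.0224]
tcp_rot: [-35.7, 90.0, 64.9]
wrist_force: [-0.2, 0.2, 1.1]
opening: 0.0
```

```bash
python3 plan.py -28,-1.5,23; python3 - <<'E'
from h import *
a=vision.camera('scene')[:,:,::-1][180:330,300:500]
cv2.imwrite("pics/s3.png",cv2.resize(a,None,fx=4,fy=4,interpolation=cv2.INTER_CUBIC))
E
```

```text
t 5.0 q [ 13.2   1.8 -13.4  74.8   0.    2.7] ee [0.5097 0.1193 0.0224] F [-0.2  0.2  1.1] open 0.0
fix [[-54.5  -1.1  22.4]]
tool axes in fixture (cols x,y,z)
 [[ 0.    -1.    -0.001]
 [ 0.    -0.001  1.   ]
 [-1.    -0.     0.   ]] yaw z 90.04730636735422
-28,-1.5,23 [ -0.6 -26.5  -0.4]
```

View pics/s3.png

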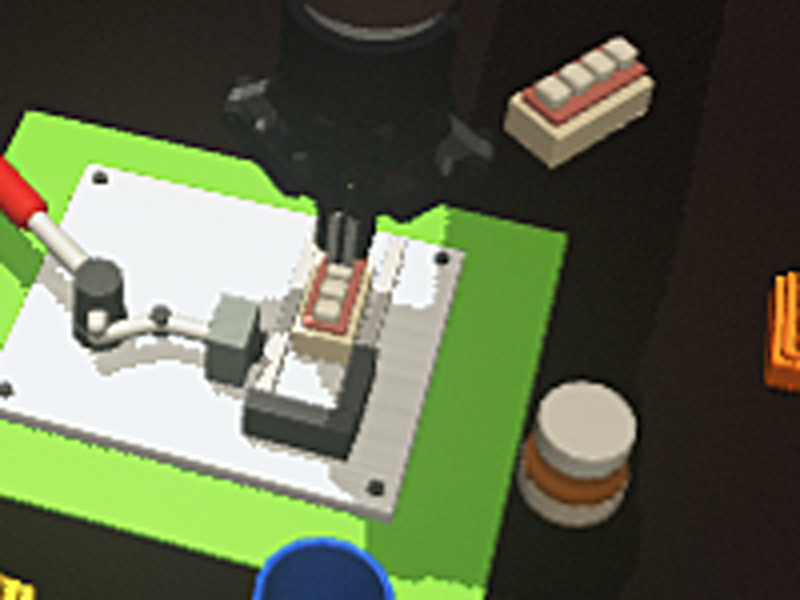

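```bash
python3 - <<'E'
from h import *
p=np.load('p.npy')
def cs(P):return ((proj('scene',P)-[300,180]+.5)*4-.5).round(0)
print('tcp',cs(sensors.get_obs()['ee_pos']))
for x in(-42,-39,-30,-24,0):print(x,cs(f2w(p,np.array([[x+28,-15,32],[x+28,15,32],[x+28,15,12],[x-28,-15,32],[x-28,15,32]])/1e3)).tolist())
print(cs(f2w(p,np.array([[28,-18,36],[28,15,36],[-12,15,36]])/1e3)).tolist())
import cv2
a=cv2.imread('pics/s2.png');b=cv2.imread('pics/s3.png')
cv2.imwrite('pics/cmp.png',np.hstack([cv2.resize(i[220:420,240:400],None,fx=2.4,fy=2.4) for i in(a,b)]))
E
```

```text
tcp [[341. 286.]]
-42 [[294.0, 328.0], [355.0, 343.0], [352.0, 368.0], [323.0, 244.0], [381.0, 258.0]]
-39 [[293.0, 333.0], [353.0, 348.0], [350.0, 373.0], [321.0, 248.0], [380.0, 262.0]]
-30 [[288.0, 347.0], [349.0, 363.0], [346.0, 387.0], [317.0, 261.0], [376.0, 276.0]]
-24 [[285.0, 357.0], [346.0, 372.0], [343.0, 397.0], [314.0, 270.0], [373.0, 285.0]]
0 [[272.0, 396.0], [334.0, 412.0], [331.0, 436.0], [302.0, 307.0], [362.0, 321.0]]
[[266.0, 390.0], [334.0, 407.0], [355.0, 342.0]]
```

View pics/cmp.png

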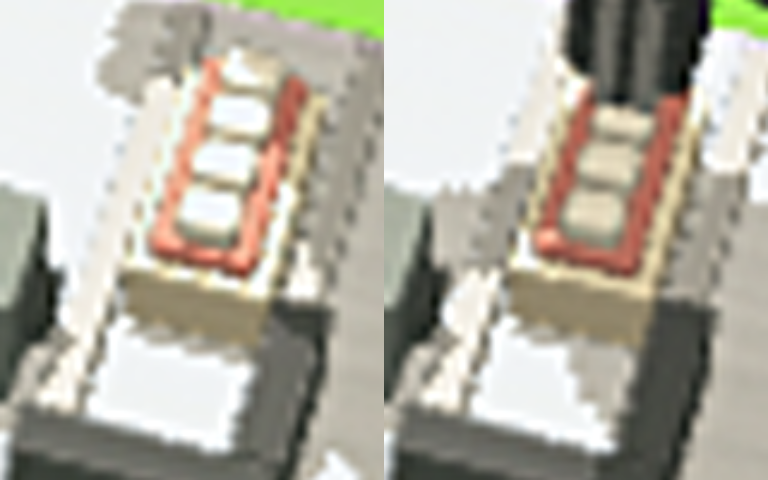

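```bash
python3 - <<'E'
from h import *
p=np.load('p.npy')
def cs(P):return ((proj('scene',P)-[300,180]+.5)*4-.5).round(0)
for z in(.0237,.035,.045,.055):print(z,cs([.4573,.1096,z]),cs([.5097,.1193,z]))
z=.126;print(((proj('scene',[.4568,.1096,.126])-[240,150]+.5)*3.3).round(0),((proj('scene',[.4568,.1096,.146])-[240,150]+.5)*3.3).round(0))
import cv2
a=cv2.imread('pics/s2.png')
cv2.imwrite('pics/cmp2.png',cv2.resize(a[80:260,280:460],None,fx=3.3,fy=3.3))
E
```

```text
0.0237 [[366. 207.]] [[341. 284.]]
0.035 [[368. 192.]] [[343. 269.]]
0.045 [[370. 179.]] [[344. 257.]]
0.055 [[371. 166.]] [[346. 243.]]
[[515. 153.]] [[518. 128.]]
```

View pics/cmp2.png

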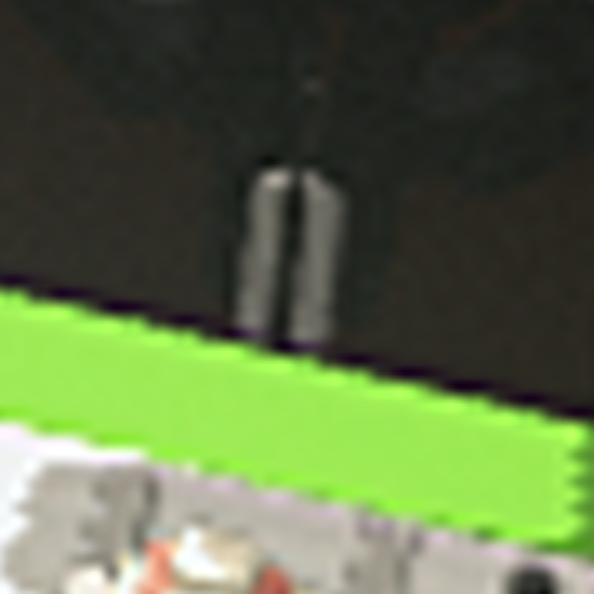

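Call:
carry_out(
  increments=[
    [0,0,0,-38,0,0,0],
    [0,0,0,0,0,-40,0],
    [0,0,0,0,0,-34,0],
    [0,0,0,0,0,0,0],
    [0,0,0,0,0,0,0],
  ],
)

```text
time: 5.68
ee_pos: [0.523, 0.0467, 0.0603]
tcp_rot: [26.4, 90.0, 126.9]
wrist_force: [1.0, 0.3, 0.6]
opening: -0.0003
```

```bash
python3 plan.py -28,-1.5,23; python3 - <<'E'
from h import *
p=np.load('p.npy')
a=vision.camera('scene')[:,:,::-1][160:310,270:430]
cv2.imwrite("pics/s4.png",cv2.resize(a,None,fx=4,fy=4,interpolation=cv2.INTER_CUBIC))
e=sensors.get_obs()['ee_pos']
for dz in (0,.01,.02,.03):print(dz,((proj('scene',e+[0,0,dz])-[270,160]+.5)*4-.5).round(0))
a=vision.camera('top')[:,:,::-1][160:310,210:400]
cv2.imwrite("pics/t4.png",cv2.resize(a,None,fx=4,fy=4,interpolation=cv2.INTER_CUBIC))
E
```

```text
t 5.675 q [ 5.1  1.2 -9.8 79.   0.  -5.4] ee [0.523  0.0467 0.0603] F [1.  0.3 0.6] open -0.0003
fix [[-54.6 -74.9  60.3]]
tool axes in fixture (cols x,y,z)
 [[-0. -1. -0.]
 [ 0. -0.  1.]
 [-1.  0.  0.]] yaw z 90.02578225080508
-28,-1.5,23 [ 37.3 -26.7  73.4]
0 [[321. 282.]]
0.01 [[321. 268.]]
0.02 [[322. 255.]]
0.03 [[322. 241.]]
```

View pics/s4.png

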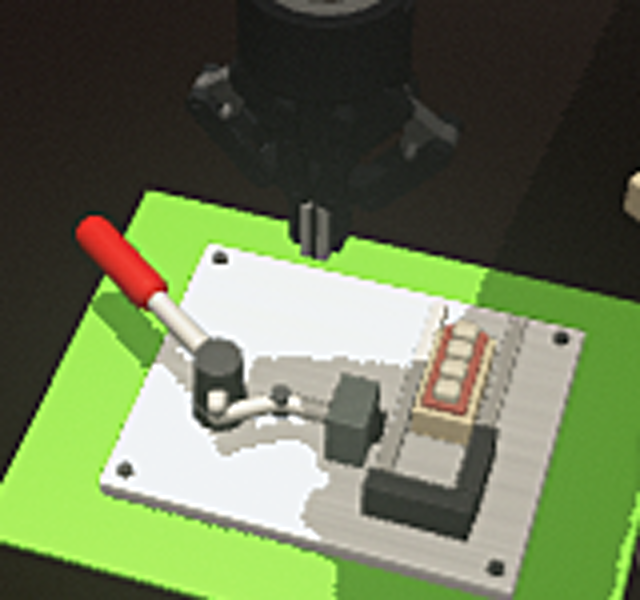

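View pics/t4.png

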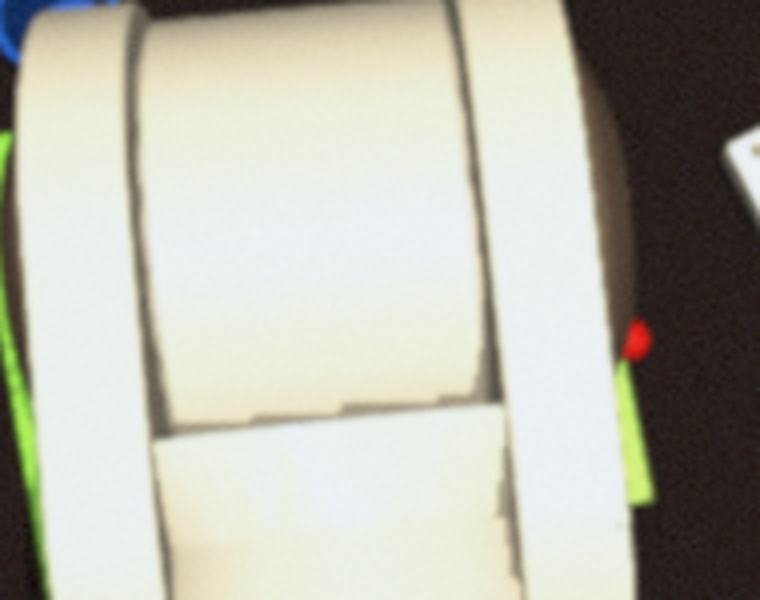

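Call:
carry_out(
  increments=[
    [0,0,0,20,0,0,0],
    [0,0,0,15,0,0,0],
    [0,0,0,7,0,0,0],
    [0,0,0,0,0,0,0],
  ],
)

```text
time: 6.28
ee_pos: [0.5227, 0.0467, 0.018]
tcp_rot: [83.6, 89.9, -175.8]
wrist_force: [0.0, 0.0, 0.1]
opening: -0.0
```

```bash
python3 plan.py -28,-1.5,23; python3 - <<'E'
from h import *
p=np.load('p.npy')
a=vision.camera('scene')[:,:,::-1][180:270,310:430]
cv2.imwrite("pics/s5.png",cv2.resize(a,None,fx=6,fy=6,interpolation=cv2.INTER_CUBIC))
e=sensors.get_obs()['ee_pos']
for dz in (0,.01,.02,.03):print(dz,((proj('scene',e+[0,0,dz])-[310,180]+.5)*6-.5).round(0))
E
```

```text
t 6.275 q [  5.1   2.2 -13.5  74.4   0.   -5.4] ee [0.5227 0.0467 0.018 ] F [0.  0.  0.1] open -0.0
fix [[-54.9 -74.8  18. ]]
tool axes in fixture (cols x,y,z)
 [[-0.001 -1.    -0.001]
 [ 0.    -0.001  1.   ]
 [-1.     0.001  0.   ]] yaw z 90.0678827472412
-28,-1.5,23 [ -5.1 -27.   73.3]
0 [[239. 384.]]
0.01 [[239. 365.]]
0.02 [[240. 346.]]
0.03 [[240. 326.]]
```

View pics/s5.png

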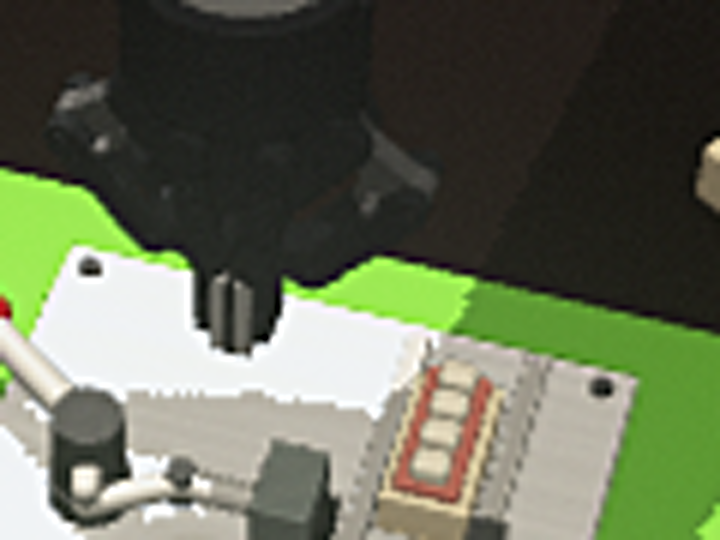

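Call:
carry_out(
  increments=[
    [0,0,0,2,0,0,0],
    [0,0,0,2,0,0,0],
    [0,0,0,2,0,0,0],
    [0,0,0,2,0,0,0],
  ],
)

```text
time: 6.82
ee_pos: [0.5231, 0.0464, 0.0103]
tcp_rot: [-82.3, 90.0, 18.3]
wrist_force: [-0.2, 0.4, -0.2]
opening: -0.0002
```

Call:
carry_out(
  increments=[
    [0,0,0,2,0,0,0],
    [0,0,0,2,0,0,0],
    [0,0,0,2,0,0,0],
  ],
)

```text
time: 7.2
ee_pos: [0.523, 0.0465, 0.0042]
tcp_rot: [79.2, 90.0, 179.7]
wrist_force: [-0.1, 0.8, 0.2]
opening: 0.0002
```

Call:
carry_out(
  increments=[
    [0,0,0,2,0,0,0],
    [0,0,0,2,0,0,0],
  ],
)

```text
time: 7.45
ee_pos: [0.523, 0.0465, 0.0002]
tcp_rot: [100.7, 90.0, -158.7]
wrist_force: [0.6, -0.3, 0.3]
opening: -0.0
```

```bash
python3 plan.py -28,-1.5,23; python3 - <<'E'
from h import *
p=np.load('p.npy')
a=vision.camera('scene')[:,:,::-1][180:270,310:430]
cv2.imwrite("pics/s6.png",cv2.resize(a,None,fx=6,fy=6,interpolation=cv2.INTER_CUBIC))
e=sensors.get_obs()['ee_pos']
for dz in (0,.01,.02,.03):print(dz,((proj('scene',e+[0,0,dz])-[310,180]+.5)*6-.5).round(0))
E
```

```text
t 7.45 q [  5.1   2.7 -15.   72.3  -0.   -5.4] ee [5.23e-01 4.65e-02 2.00e-04] F [ 0.6 -0.3  0.3] open -0.0
fix [[-54.6 -75.1   0.2]]
tool axes in fixture (cols x,y,z)
 [[-0.    -1.    -0.001]
 [-0.    -0.001  1.   ]
 [-1.     0.    -0.   ]] yaw z 90.04911608016927
-28,-1.5,23 [-22.8 -26.7  73.6]
0 [[238. 418.]]
0.01 [[238. 399.]]
0.02 [[238. 381.]]
0.03 [[239. 362.]]
```

View pics/s6.png

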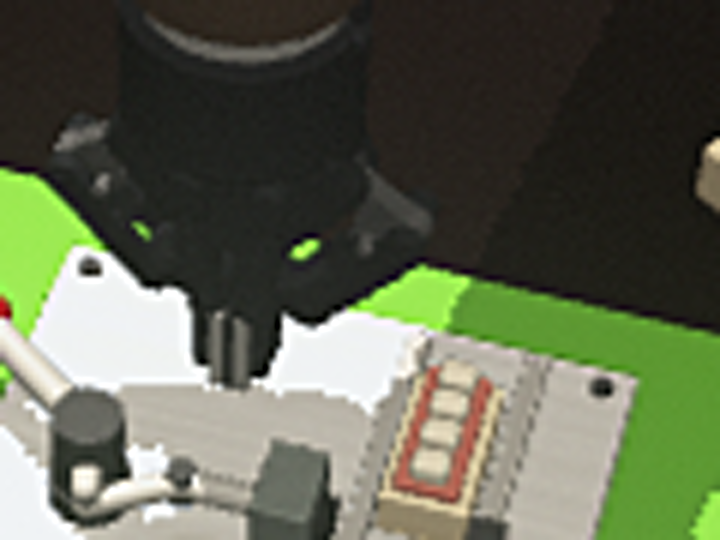

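Call:
carry_out(
  increments=[
    [0,0,0,2,0,0,0],
    [0,0,0,2,0,0,0],
  ],
)

```text
time: 7.75
ee_pos: [0.5231, 0.0465, -0.0037]
tcp_rot: [-116.5, 90.0, -16.0]
wrist_force: [0.9, 0.3, 0.1]
opening: -0.0002
```

Call:
carry_out(
  increments=[
    [0,0,0,2,0,0,0],
    [0,0,0,2,0,0,0],
  ],
)

```text
time: 8.0
ee_pos: [0.523, 0.0465, -0.0077]
tcp_rot: [-19.8, 90.0, 80.7]
wrist_force: [0.1, 0.2, 0.1]
opening: -0.0001
```

Call:
carry_out(
  increments=[
    [0,0,0,2,0,0,0],
  ],
)

```text
time: 8.12
ee_pos: [0.523, 0.0465, -0.0097]
tcp_rot: [123.5, 90.0, -136.0]
wrist_force: [0.5, -0.4, 0.6]
opening: -0.0001
```

Call:
carry_out(
  increments=[
    [0,0,0,1.5,0,0,0],
    [0,0,0,1.5,0,0,0],
  ],
)

```text
time: 8.38
ee_pos: [0.523, 0.0465, -0.0127]
tcp_rot: [86.7, 90.0, -172.7]
wrist_force: [-0.1, 0.1, -0.3]
opening: 0.0002
```

```bash
python3 - <<'E'
from h import *
p=np.load('p.npy')
a=vision.camera('scene')[:,:,::-1][180:270,310:430]
cv2.imwrite("pics/s7.png",cv2.resize(a,None,fx=6,fy=6,interpolation=cv2.INTER_CUBIC))
e=sensors.get_obs()['ee_pos']
for dz in (0,.01,.02,.03):print(dz,((proj('scene',e+[0,0,dz])-[310,180]+.5)*6-.5).round(0))
print(sensors.get_obs()['wrist_force'])
E
```

```text
0 [[237. 441.]]
0.01 [[237. 423.]]
0.02 [[238. 405.]]
0.03 [[238. 386.]]
[-0.14734087 -0.0648817   0.67939465]
```

View pics/s7.png

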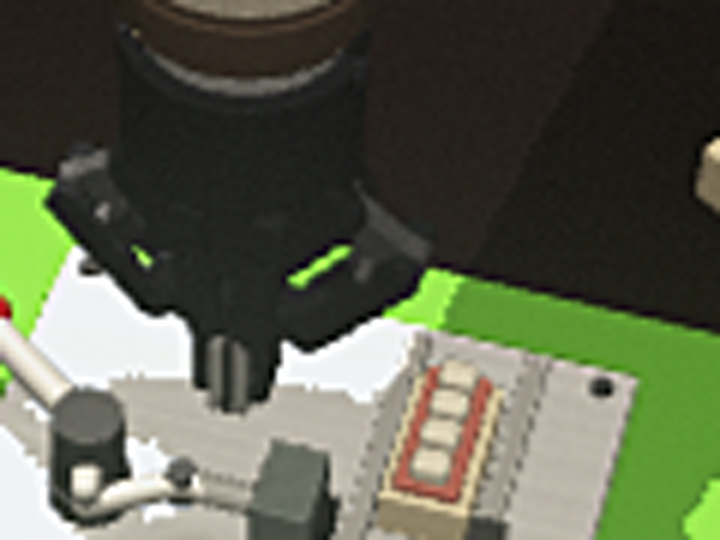

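Call:
carry_out(
  increments=[
    [0,0,0,1.5,0,0,0],
    [0,0,0,1,0,0,0],
  ],
)

```text
time: 8.68
ee_pos: [0.5231, 0.0465, -0.0149]
tcp_rot: [-87.5, 90.0, 13.0]
wrist_force: [-3.1, -0.3, 8.8]
opening: -0.0002
```

Call:
carry_out(
  increments=[
    [0,0,0,1,0,0,0],
  ],
)

```text
time: 8.8
ee_pos: [0.5231, 0.0465, -0.0149]
tcp_rot: [-95.8, 90.0, 4.7]
wrist_force: [-7.2, -1.3, 17.4]
opening: -0.0003
```

Call:
carry_out(
  increments=[
    [0,0,0,1,0,0,0],
  ],
)

```text
time: 8.93
ee_pos: [0.5232, 0.0465, -0.0149]
tcp_rot: [-95.4, 89.9, 5.1]
wrist_force: [-11.4, -1.0, 27.1]
opening: 0.0001
```

Call:
carry_out(
  increments=[
    [0,0,0,-5,0,0,0],
    [0,0,0,-20,0,0,0],
    [0,0,0,-20,0,0,0],
    [0,0,0,0,27,0,0],
    [0,0,0,0,27,0,0],
    [0,0,0,0,0,37,0],
    [0,0,0,0,0,36.5,0],
    [0,0,0,0,0,0,0],
    [0,0,0,0,0,0,0],
  ],
)

```text
time: 10.05
ee_pos: [0.4566, 0.1087, 0.0278]
tcp_rot: [168.5, 90.0, -90.9]
wrist_force: [0.1, -0.6, 0.4]
opening: 0.0002
```

```bash
python3 plan.py -108,-1.5,-4
```

```text
t 10.05 q [ 13.4  -5.8 -20.1  75.6  -0.    2.9] ee [0.4566 0.1087 0.0278] F [ 0.1 -0.6  0.4] open 0.0002
fix [[-108.7   -1.8   27.8]]
tool axes in fixture (cols x,y,z)
 [[-0.    -1.    -0.001]
 [-0.    -0.001  1.   ]
 [-1.     0.    -0.   ]] yaw z 90.08114513848743
-108,-1.5,-4 [31.8 -0.7  0.3]
```

Call:
carry_out(
  increments=[
    [0,0,0,20,0,0,0],
    [0,0,0,11,0,0,0],
    [0,0,0,0,0,0,0],
    [0,0,0,0,-10,0,0],
    [0,0,0,0,-10,0,0],
    [0,0,0,0,-3,0,0],
    [0,0,0,0,-3,0,0],
    [0,0,0,0,-3,0,0],
    [0,0,0,0,-3,0,0],
  ],
)

```text
time: 11.18
ee_pos: [0.488, 0.1148, -0.0031]
tcp_rot: [87.1, 90.0, -172.4]
wrist_force: [-0.0, -0.8, 0.3]
opening: 0.0001
```

Call:
carry_out(
  increments=[
    [0,0,0,0,-3,0,0],
    [0,0,0,0,-3,0,0],
    [0,0,0,0,-3,0,0],
  ],
)

```text
time: 11.55
ee_pos: [0.497, 0.1164, -0.0031]
tcp_rot: [125.0, 90.0, -134.5]
wrist_force: [-0.6, 0.9, -0.5]
opening: 0.0001
```

```bash
python3 plan.py -28,-1.5,-4; python3 - <<'E'
from h import *
a=vision.camera('scene')[:,:,::-1][180:330,300:500]
cv2.imwrite("pics/s8.png",cv2.resize(a,None,fx=4,fy=4,interpolation=cv2.INTER_CUBIC))
E
```

```text
t 11.55 q [ 13.2   0.8 -17.3  71.9  -0.    2.7] ee [ 0.497   0.1164 -0.0031] F [-0.6  0.9 -0.5] open 0.0001
fix [[-67.5  -1.6  -3.1]]
tool axes in fixture (cols x,y,z)
 [[-0.    -1.    -0.001]
 [-0.    -0.001  1.   ]
 [-1.     0.    -0.   ]] yaw z 90.04968368999621
-28,-1.5,-4 [  0.9 -39.5   0.1]
```

View pics/s8.png

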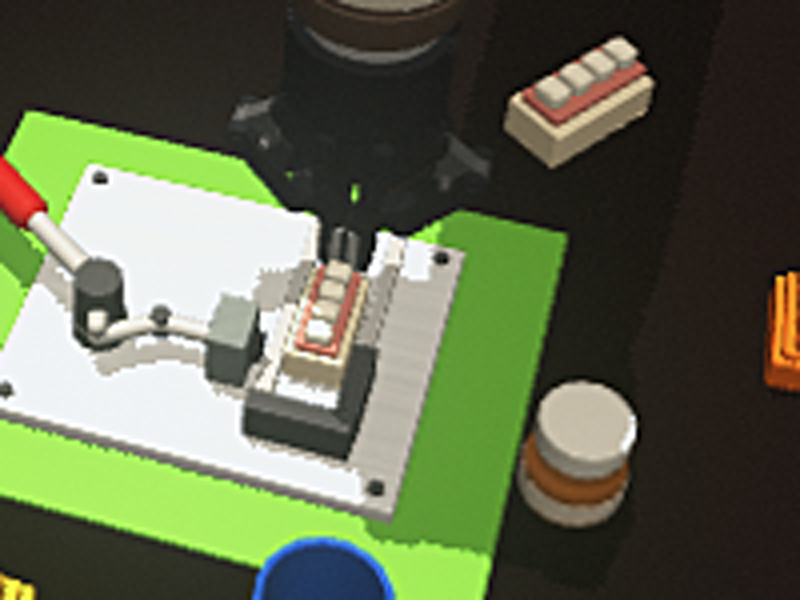

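Call:
carry_out(
  increments=[
    [0,0,0,0,-3,0,0],
    [0,0,0,0,-3,0,0],
    [0,0,0,0,-3,0,0],
    [0,0,0,0,-3,0,0],
    [0,0,0,0,-3,0,0],
    [0,0,0,0,-3,0,0],
  ],
)

```text
time: 12.35
ee_pos: [0.5147, 0.1197, -0.0031]
tcp_rot: [-103.2, 90.0, -2.7]
wrist_force: [-0.2, 0.1, 0.2]
opening: 0.0002
```

Call:
carry_out(
  increments=[
    [0,0,0,0,-1.5,0,0],
    [0,0,0,0,-1.5,0,0],
  ],
)

```text
time: 12.6
ee_pos: [0.5175, 0.1202, -0.0031]
tcp_rot: [92.6, 90.0, -166.9]
wrist_force: [-0.6, -1.0, 0.4]
opening: 0.0002
```

Call:
carry_out(
  increments=[
    [0,0,0,0,-1.5,0,0],
  ],
)

```text
time: 12.72
ee_pos: [0.519, 0.1205, -0.0031]
tcp_rot: [-48.1, 90.0, 52.4]
wrist_force: [0.7, -0.5, -0.1]
opening: -0.0003
```

```bash
python3 plan.py -28,-1.5,-4; python3 - <<'E'
from h import *
a=vision.camera('scene')[:,:,::-1][180:330,300:500]
cv2.imwrite("pics/s9.png",cv2.resize(a,None,fx=4,fy=4,interpolation=cv2.INTER_CUBIC))
E
```

```text
t 12.725 q [ 13.1   3.9 -14.1  72.    0.    2.5] ee [ 0.519   0.1205 -0.0031] F [ 0.7 -0.5 -0.1] open -0.0003
fix [[-45.1  -1.6  -3.1]]
tool axes in fixture (cols x,y,z)
 [[ 0.    -1.    -0.001]
 [ 0.    -0.001  1.   ]
 [-1.    -0.     0.   ]] yaw z 90.04941261138245
-28,-1.5,-4 [  0.9 -17.1   0.1]
```

View pics/s9.png

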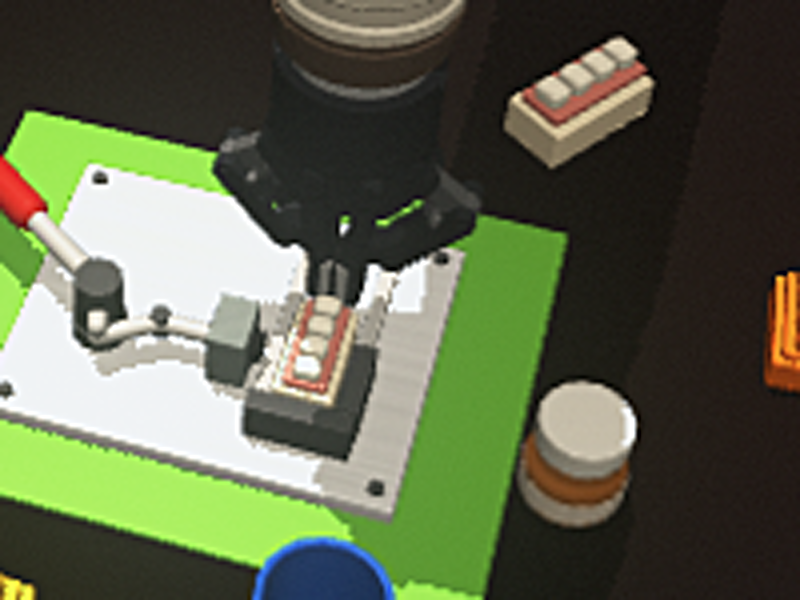

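Nearly home; single 1 mm steps until the stop resists.

Call:
carry_out(
  increments=[
    [0,0,0,0,-1,0,0],
  ],
)

```text
time: 12.9
ee_pos: [0.52, 0.1207, -0.0031]
tcp_rot: [123.1, 90.0, -136.4]
wrist_force: [-0.6, -0.7, 0.1]
opening: -0.0005
```

Call:
carry_out(
  increments=[
    [0,0,0,0,-1,0,0],
  ],
)

```text
time: 13.02
ee_pos: [0.5209, 0.1208, -0.0031]
tcp_rot: [87.4, 90.0, -172.1]
wrist_force: [-0.5, -0.6, -0.5]
opening: -0.0003
```

Call:
carry_out(
  increments=[
    [0,0,0,0,-1,0,0],
  ],
)

```text
time: 13.15
ee_pos: [0.5219, 0.121, -0.0031]
tcp_rot: [161.0, 90.0, -98.5]
wrist_force: [-0.6, -1.2, -0.0]
opening: -0.0002
```

Call:
carry_out(
  increments=[
    [0,0,0,0,-1,0,0],
  ],
)

```text
time: 13.28
ee_pos: [0.5229, 0.1212, -0.0031]
tcp_rot: [91.1, 90.0, -168.3]
wrist_force: [-1.7, 0.6, 0.6]
opening: -0.0002
```

Call:
carry_out(
  increments=[
    [0,0,0,0,-1,0,0],
  ],
)

```text
time: 13.4
ee_pos: [0.5239, 0.1214, -0.0031]
tcp_rot: [-159.9, 90.0, -59.4]
wrist_force: [-1.1, 0.5, 0.9]
opening: -0.0
```

Call:
carry_out(
  increments=[
    [0,0,0,0,-1,0,0],
  ],
)

```text
time: 13.52
ee_pos: [0.5242, 0.1215, -0.0032]
tcp_rot: [88.7, 89.9, -170.8]
wrist_force: [-7.6, -1.7, 4.5]
opening: 0.0002
```

Call:
carry_out(
  increments=[
    [0,0,0,0,-0.7,0,0],
    [0,0,0,0,0,0,0],
  ],
)

```text
time: 13.78
ee_pos: [0.5241, 0.1215, -0.0032]
tcp_rot: [89.1, 89.8, -170.3]
wrist_force: [-8.2, -1.6, 5.8]
opening: -0.0
```

```bash
python3 plan.py -28,-1.5,-4; python3 - <<'E'
from h import *
a=vision.camera('scene')[:,:,::-1][230:310,340:440]
cv2.imwrite("pics/s10.png",cv2.resize(a,None,fx=7,fy=7,interpolation=cv2.INTER_CUBIC))
E
```

```text
t 13.775 q [ 13.    4.7 -13.2  72.2   0.    2.5] ee [ 0.5241  0.1215 -0.0032] F [-8.2 -1.6  5.8] open -0.0
fix [[-39.9  -1.6  -3.2]]
tool axes in fixture (cols x,y,z)
 [[-0.003 -1.    -0.001]
 [ 0.    -0.001  1.   ]
 [-1.     0.003  0.   ]] yaw z 90.05132244454168
-28,-1.5,-4 [  0.8 -11.9   0.1]
```

View pics/s10.png

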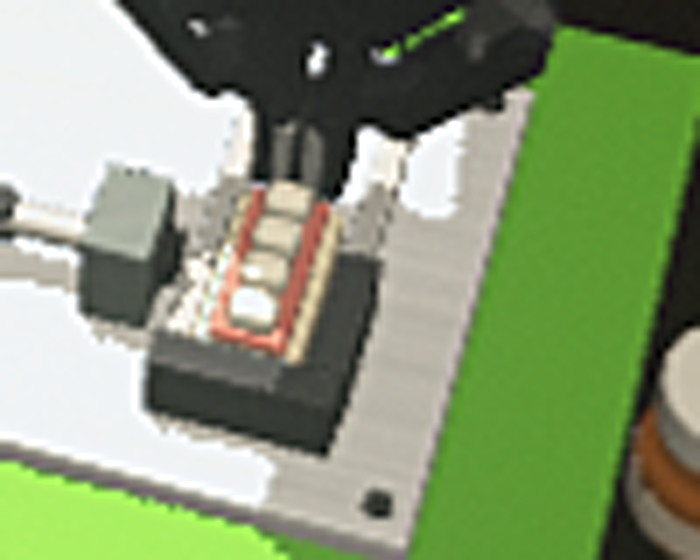

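Call:
carry_out(
  increments=[
    [0,0,0,0,5,0,0],
    [0,0,0,0,12,0,0],
    [0,0,0,0,20,0,0],
    [0,0,0,-30,0,0,0],
    [0,0,0,-35,0,0,0],
    [0,0,0,0,0,-42,0],
    [0,0,0,0,0,-42,0],
    [0,0,0,0,0,-42,0],
    [0,0,0,0,0,-40,0],
    [0,0,0,0,0,0,0],
  ],
)

```text
time: 15.08
ee_pos: [0.5192, -0.0504, 0.0618]
tcp_rot: [-148.2, 90.0, -47.8]
wrist_force: [-1.4, 0.3, -0.2]
opening: -0.0
```

Call:
carry_out(
  increments=[
    [8.8,0,0,0,0,0,0],
    [8.8,0,0,0,0,0,0],
    [8.8,0,0,0,0,0,0],
    [8.8,0,0,0,0,0,0],
    [0,0,0,0,0,0,0],
    [0,0,0,0,0,0,0],
  ],
)

```text
time: 15.82
ee_pos: [0.5193, -0.0478, 0.0619]
tcp_rot: [-24.5, 90.0, 41.0]
wrist_force: [1.0, 0.5, 0.4]
opening: 0.0001
```

```bash
python3 plan.py -77.6,-167.9,6; python3 - <<'E'
from h import *
p=np.load('p.npy')
a=vision.camera('scene')[:,:,::-1][180:330,260:460]
cv2.imwrite("pics/s11.png",cv2.resize(a,None,fx=4,fy=4,interpolation=cv2.INTER_CUBIC))
a=vision.camera('top')[:,:,::-1][180:300,220:380]
cv2.imwrite("pics/t11.png",cv2.resize(a,None,fx=5,fy=5,interpolation=cv2.INTER_CUBIC))
E
```

```text
t 15.825 q [ -5.3   0.7 -10.1  79.2   0.   19.2] ee [ 0.5193 -0.0478  0.0619] F [1.  0.5 0.4] open 0.0001
fix [[ -75.5 -167.2   61.9]]
tool axes in fixture (cols x,y,z)
 [[ 0.    -0.82   0.573]
 [ 0.     0.573  0.82 ]
 [-1.    -0.     0.   ]] yaw z 55.06062947044526
-77.6,-167.9,6 [55.9  1.3 -1.8]
```

View pics/s11.png

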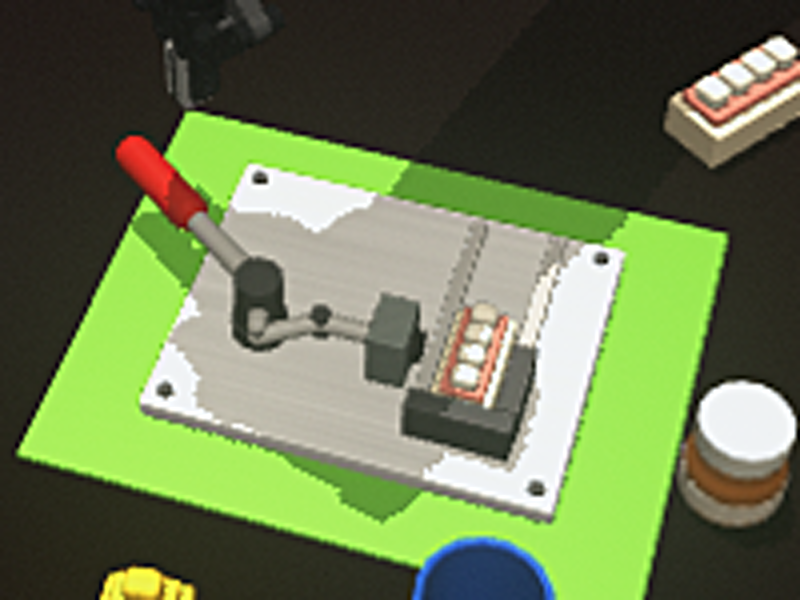

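View pics/t11.png

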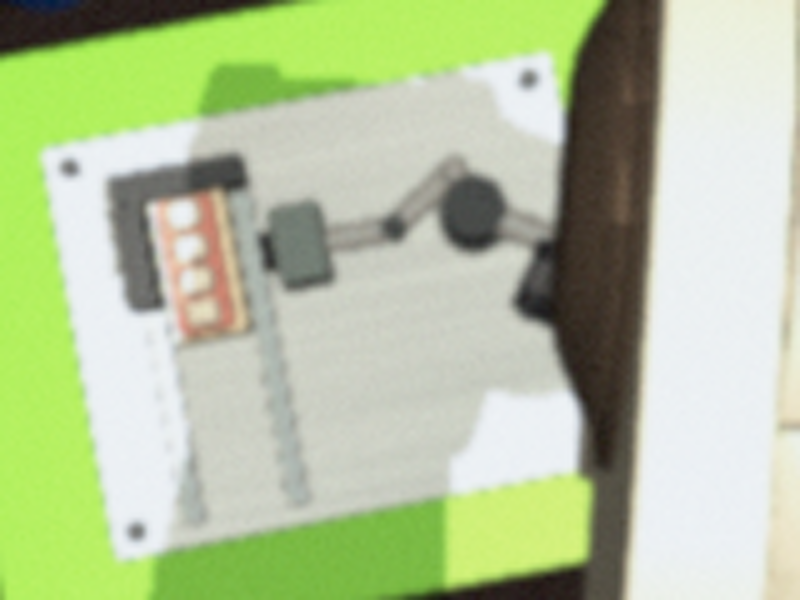

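Call:
carry_out(
  increments=[
    [0,0,0,20,2,-2,0],
    [0,0,0,20,0,0,0],
    [0,0,0,11,0,0,0],
    [0,0,0,5,0,0,0],
    [0,0,0,0,0,0,0],
    [0,0,0,0,0,0,0],
  ],
)

```text
time: 16.68
ee_pos: [0.5173, -0.0493, 0.0066]
tcp_rot: [-71.0, 89.9, -5.6]
wrist_force: [-0.5, 0.0, 0.3]
opening: 0.0002
```

```bash
python3 plan.py -77.6,-167.9,6; python3 - <<'E'
from h import *
p=np.load('p.npy')
a=vision.camera('scene')[:,:,::-1][160:280,260:420]
cv2.imwrite("pics/s12.png",cv2.resize(a,None,fx=5,fy=5,interpolation=cv2.INTER_CUBIC))
E
```

```text
t 16.675 q [ -5.4   1.7 -15.3  72.9  -0.   19.2] ee [ 0.5173 -0.0493  0.0066] F [-0.5  0.   0.3] open 0.0002
fix [[ -77.7 -168.2    6.6]]
tool axes in fixture (cols x,y,z)
 [[ 0.001 -0.818  0.576]
 [-0.     0.576  0.818]
 [-1.    -0.001  0.   ]] yaw z 54.85769079747
-77.6,-167.9,6 [0.6 0.1 0.3]
```

View pics/s12.png

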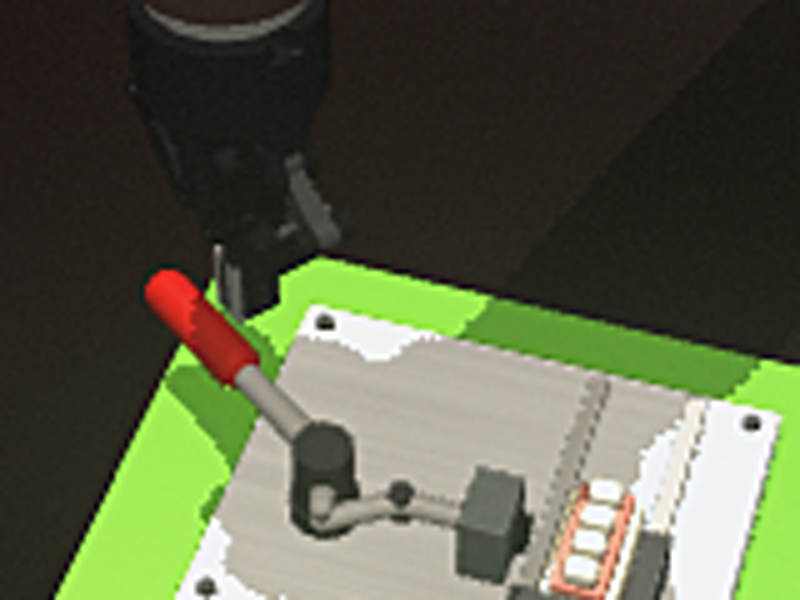

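Call:
carry_out(
  increments=[
    [0,0,0,0,-4,0,0],
    [0,0,0,0,-4,0,0],
    [-5,0,0,0,-8.1,-1.6,0],
    [-5,0,0,0,-8.1,-1.6,0],
    [-5,0,0,0,-8.1,-1.6,0],
    [-5,0,0,0,-8.1,-1.6,0],
  ],
)

```text
time: 17.48
ee_pos: [0.5527, -0.068, 0.0058]
tcp_rot: [67.5, 89.9, 153.0]
wrist_force: [-3.7, 2.8, 2.4]
opening: -0.0001
```

```bash
python3 plan.py ; python3 - <<'E'
from h import *
p=np.load('p.npy')
a=vision.camera('scene')[:,:,::-1][160:280,260:420]
cv2.imwrite("pics/s13.png",cv2.resize(a,None,fx=5,fy=5,interpolation=cv2.INTER_CUBIC))
E
```

```text
t 17.475 q [-7.   6.9 -9.9 73.3  0.  -2.5] ee [ 0.5527 -0.068   0.0058] F [-3.7  2.8  2.4] open -0.0001
fix [[ -46.3 -193.1    5.8]]
tool axes in fixture (cols x,y,z)
 [[-0.001 -0.966  0.258]
 [ 0.001  0.258  0.966]
 [-1.     0.002  0.001]] yaw z 75.0195244000606
```

View pics/s13.png

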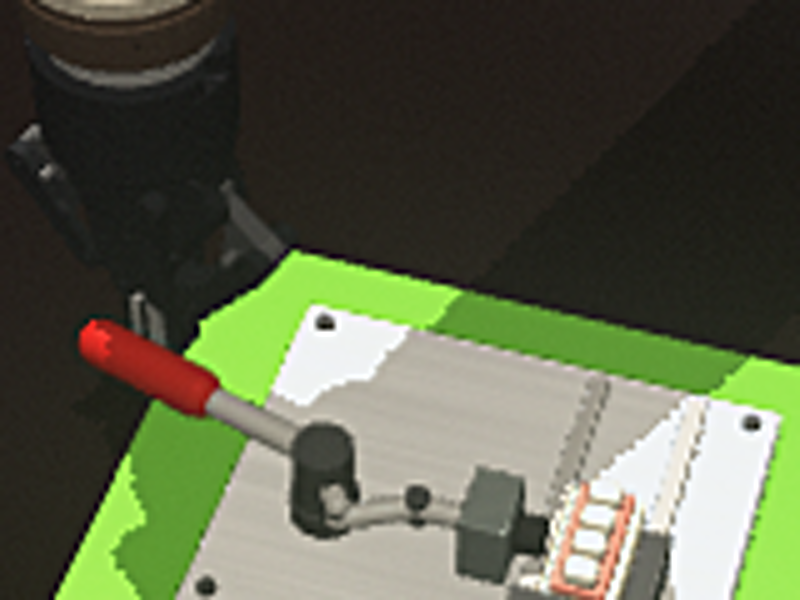

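Call:
carry_out(
  increments=[
    [-5,0,0,0,-8.1,-1.6,0],
    [-5,0,0,0,-8.1,-1.6,0],
    [-5,0,0,0,-8.1,-1.6,0],
    [-5,0,0,0,-8.1,-1.6,0],
    [-5,0,0,0,-8.1,-1.6,0],
    [-5,0,0,0,-8.1,-1.6,0],
    [-5,0,0,0,-8.1,-1.6,0],
  ],
)

```text
time: 18.4
ee_pos: [0.6089, -0.0693, 0.0056]
tcp_rot: [65.8, 89.8, -173.8]
wrist_force: [-6.4, -0.3, 1.9]
opening: 0.0002
```

```bash
python3 plan.py ; python3 - <<'E'
from h import *
p=np.load('p.npy')
a=vision.camera('scene')[:,:,::-1][170:320,220:420]
cv2.imwrite("pics/s14.png",cv2.resize(a,None,fx=4,fy=4,interpolation=cv2.INTER_CUBIC))
E
```

```text
t 18.4 q [ -6.5  14.4  -1.2  74.5  -0.  -36.9] ee [ 0.6089 -0.0693  0.0056] F [-6.4 -0.3  1.9] open 0.0002
fix [[   8.8 -204.5    5.6]]
tool axes in fixture (cols x,y,z)
 [[-0.003 -0.94  -0.341]
 [ 0.    -0.341  0.94 ]
 [-1.     0.003  0.001]] yaw z 109.90772484875967
```

View pics/s14.png

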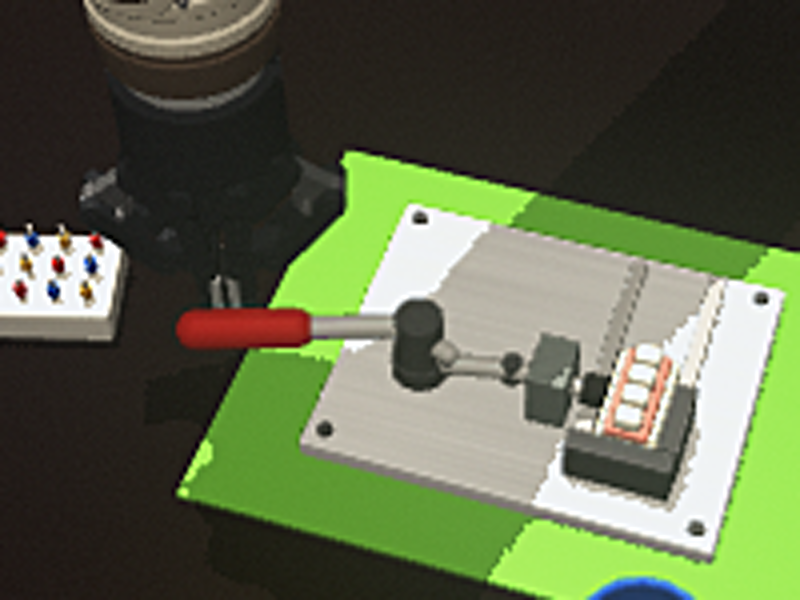

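Call:
carry_out(
  increments=[
    [-5,0,0,0,-8.1,-1.6,0],
    [-5,0,0,0,-8.1,-1.6,0],
    [-5,0,0,0,-8.1,-1.6,0],
    [-5,0,0,0,-8.1,-1.6,0],
    [-5,0,0,0,-8.1,-1.6,0],
  ],
)

```text
time: 19.08
ee_pos: [0.6461, -0.0491, 0.0057]
tcp_rot: [152.5, 90.0, -62.1]
wrist_force: [-1.1, -0.6, -0.0]
opening: -0.0002
```

```bash
python3 plan.py ; python3 - <<'E'
from h import *
p=np.load('p.npy')
a=vision.camera('scene')[:,:,::-1][170:320,220:420]
cv2.imwrite("pics/s15.png",cv2.resize(a,None,fx=4,fy=4,interpolation=cv2.INTER_CUBIC))
E
```

```text
t 19.075 q [ -4.3  19.    4.4  75.5  -0.  -59.7] ee [ 0.6461 -0.0491  0.0057] F [-1.1 -0.6 -0. ] open -0.0002
fix [[  49.  -191.5    5.7]]
tool axes in fixture (cols x,y,z)
 [[ 0.    -0.708 -0.706]
 [-0.    -0.706  0.708]
 [-1.     0.    -0.   ]] yaw z 134.90270413374068
```

View pics/s15.png

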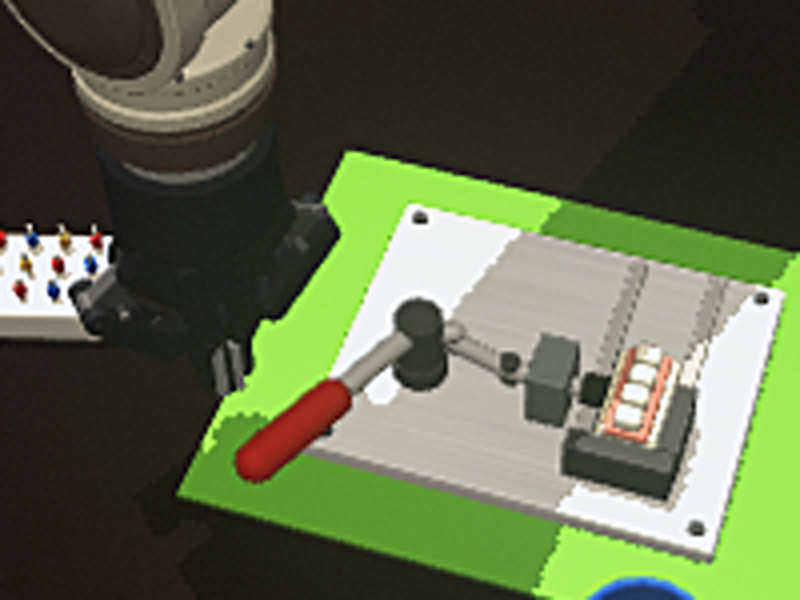

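Call:
carry_out(
  increments=[
    [0,0,0,-15,0,0,0],
    [0,0,0,-35,0,0,0],
    [0,0,0,-50,0,0,0],
    [0,0,0,-50,0,0,0],
    [0,0,0,0,30,-45,0],
    [0,0,0,0,30,-45,0],
    [0,0,0,0,30,-45,0],
    [0,0,0,0,30,-45,0],
    [0,0,0,0,0,0,0],
    [0,0,0,0,0,0,0],
  ],
)

```text
time: 20.38
ee_pos: [0.7252, -0.2504, 0.1563]
tcp_rot: [-92.0, 90.0, 53.2]
wrist_force: [-0.5, 0.4, 0.0]
opening: -0.0
```

```bash
python3 plan.py ; python3 - <<'E'
from h import *
t=vision.camera('top')[:,:,::-1];s=vision.camera('scene')[:,:,::-1]
cv2.imwrite("pics/s16f.png",s);cv2.imwrite("pics/t16f.png",t)
cv2.imwrite("pics/s16.png",cv2.resize(s[180:330,260:460],None,fx=4,fy=4,interpolation=cv2.INTER_CUBIC))
cv2.imwrite("pics/t16.png",cv2.resize(t[180:300,220:380],None,fx=5,fy=5,interpolation=cv2.INTER_CUBIC))
E
```

```text
t 20.375 q [-19.1  38.6  48.5  99.8   0.  -74.2] ee [ 0.7252 -0.2504  0.1563] F [-0.5  0.4  0. ] open -0.0
fix [[  90.2 -403.8  156.3]]
tool axes in fixture (cols x,y,z)
 [[ 0.    -0.711 -0.704]
 [ 0.    -0.704  0.711]
 [-1.    -0.    -0.   ]] yaw z 134.71964693789863
```

View pics/s16.png

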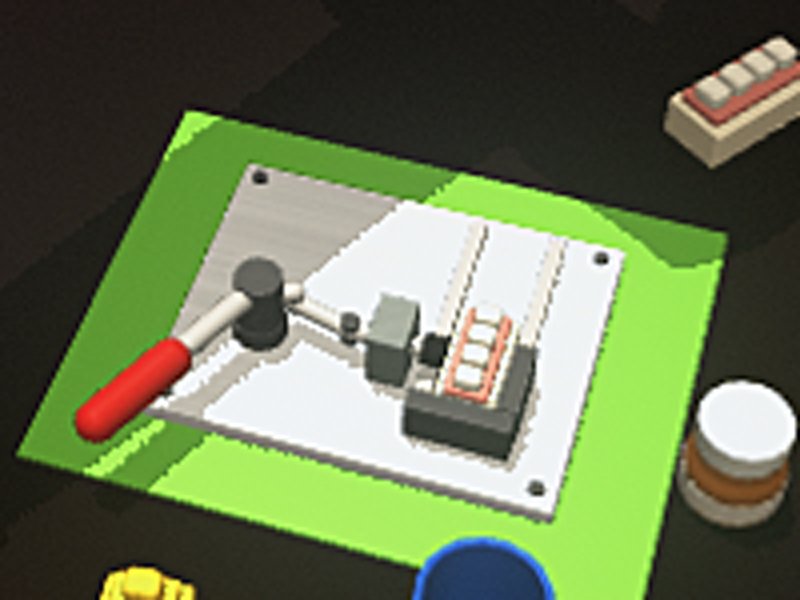

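View pics/t16.png

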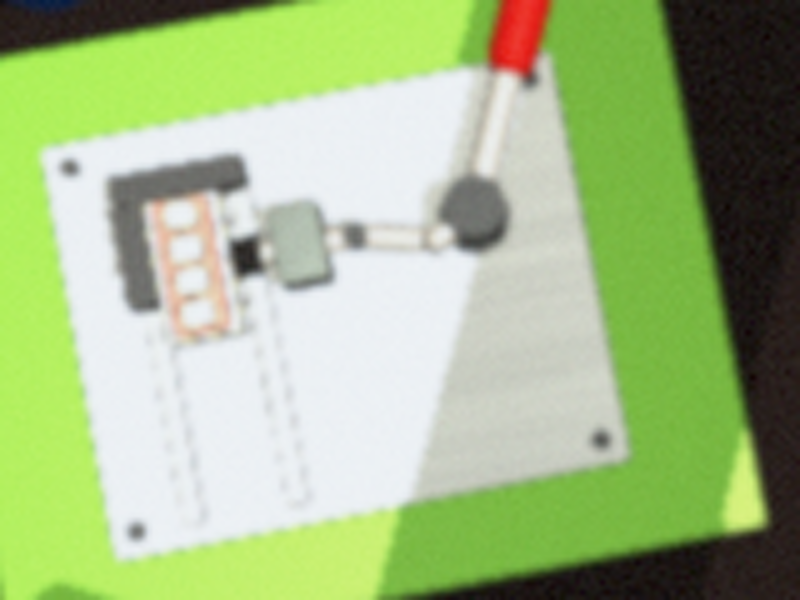

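View pics/s16f.png

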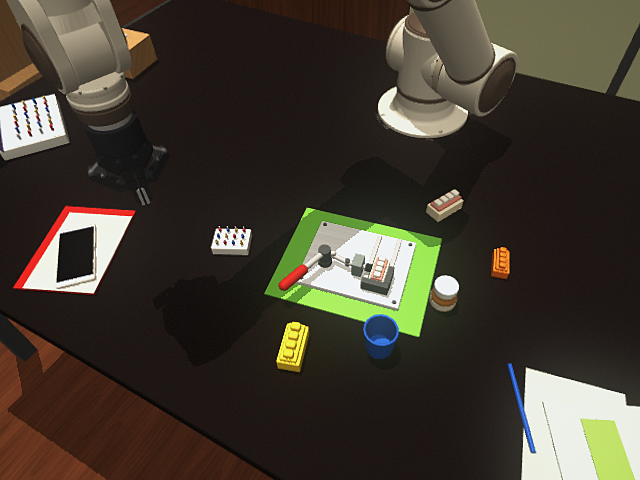

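```bash
python3 - <<'E'
from h import *
p=np.load('p.npy')
P=crop([(513,70),(487,170)],5,(220,180))
f=w2f(p,unproj('top',P,.046));d=f[0]-f[1];print(f*1e3,np.arctan2(d[1],d[0])+2.186, np.arctan2(f[0,1]+.11,f[0,0])+2.186)
a,b,s=[cv2.imread(x) for x in('pics/t16f.png','pics/s16f.png','pics/s16f.png')]
cv2.imwrite('pics/fin.png',np.hstack([cv2.resize(a[205:255,235:285],(390,390),interpolation=3),cv2.resize(b[245:300,350:405],(390,390),interpolation=3)]))
for x in(0,-3): print(x,((proj('scene',f2w(p,np.array([[x+28,-15,32],[x-28,15,32]])/1e3))-[350,245])*390/55).round(), ((proj('top',f2w(p,np.array([[x+28,0,32],[x-28,0,32]])/1e3))-[235,205])*7.8).round())
E
```

```text
[[  48.28447279 -134.96445642   46.        ]
 [  12.54383445 -117.71753099   46.        ]] 1.7364032272425693 1.7088224504506675
0 [[124. 239.]
 [284. 106.]] [[158. 106.]
 [201. 328.]]
-3 [[127. 230.]
 [287.  98.]] [[161. 118.]
 [203. 340.]]
```

View pics/fin.png

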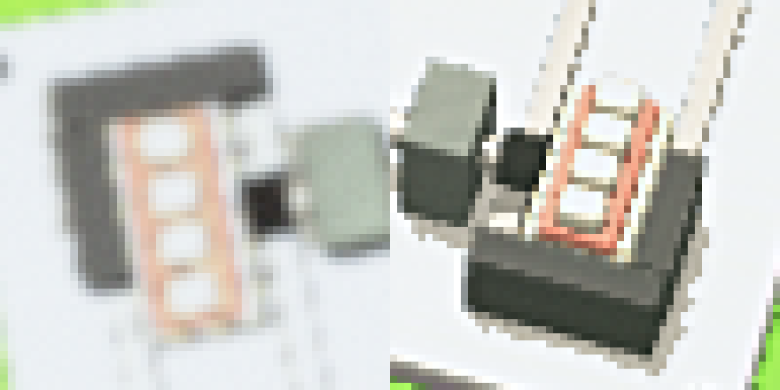

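Jaw flush with the stop, pad against it, lever at about 1.74 rad (lock 1.75), bystanders where they were. I'm handing the job in.

```bash
python3 -c "
from workcell import job_done
print(job_done())"
```

```text
the job is handed in; nothing more can be done
None
```

The jaw is home against the end stop and the clamp is locked on it. I handed the job in at about 20.5 s of robot time; no verdict was reported.

- **Which jaw:** I took the cream jaw in the channel. The larger cream one off the mat and the orange and yellow ones were left alone.
- **First push missed:** The fingertips passed over the jaw without moving it. The shut fingers end about 27 mm short of the reported TCP height. I confirmed this by lowering them onto the bare plate until they touched, with about 27 N vertical force. I then used that offset for the rest of the job.
- **Jaw:** I pushed it until the stop resisted, at about 8 N. The finger position at that point agreed with home to within about 1 mm.
- **Lever:** I pushed the sleeve round its arc until it passed the dead point and snapped away from the fingers, at about 6 N.
- **Last checks:** In both final views the jaw sits flush with the stop and the black pad is on its side. I measured the lever at about 1.71 and 1.74 rad by two readings, against a lock stop of 1.75. The jar, cup and block of drill bits look unmoved by eye, and the arm was clear with wrist force near zero.

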